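# Nip up the eye screw of a mould press with the turning bar

## Robot

A 6-joint arm with a two-finger parallel gripper is mounted at the origin on the work surface. World frame = base frame: x ahead of the robot, y to its left, z up, the work surface at z = 0. Lengths are in m, angles in rad, forces in N, time in s.
With the tool pointing down it reaches from about 0.225 to 0.875 m from the base axis. Payload 3.4 kg.
Tool frame: the origin (TCP) lies midway between the tips of the shut fingers; the grasp point (between the pads) lies 19 mm behind it; x points along the fingers, y is the direction in which the jaws open and shut, and the axes are right-handed (so a half turn about x gives the same grasp; the last joint's range is limited). The gripper opens to 85 mm and grips with 20 to 120 N. Pads are 22 mm wide; open, the fingers measure 114 mm over their backs; the gripper's body (76 mm by 85 mm) begins 54 mm behind the grasp point. The pads swing forward as they close: fully open they stand 13 mm farther back than shut.
Start: joints at [-1.236, 0.276, 1.505, -0, 1.361, -0.121], TCP at [0.253, -0.516, 0.194] pointing down, gripper open.
Joint ranges: [-2.89, 2.89], [-0.75, 2.08], [0.22, 2.7], [-1.18, 4.32], [0.11, 2.71], [-2.7, 2.7]. Speed limits (rad/s): [2.57, 2.57, 3.14, 3.14, 3.14, 3.14].

## Interface

Orientations are given as a unit quaternion [w, x, y, z].
In Python, from rig import manip, get_image, get_calibration, ticket gives the robot as it stands. The module is installed in compiled form; this text tells all that it offers.
- The arm moves only by the tool arm_command, never from a script. Its argument "series" is text: rows parted by semicolons, each of 7 numbers parted by spaces: the shift along the tool's x, y, z in units of 0.1 m (1.0 is 0.1 m), then the turn, a rotation vector about the tool's x, y, z in units of pi rad (1.0 is pi rad), then the opening, from -1 (shut) to 1 (fully open), so that 0 is half open. In form: tx ty tz rx ry rz claw; .... A call has 1 to 12 rows; each row shifts and turns the commanded pose from where the row before left it, along the tool's axes as they then stand; what a row does not reach is not made up. A row lasts 1/12 s, in which the tool goes at most 41.7 mm and 7.16 degrees, less where a joint would pass 70% of its speed; a pose out of reach is approached as far as the arm can. A call with a number of a shift or a turn outside -1 to 1 is refused whole. A call with a gripper value outside its range is refused whole. The fingers move at their own pace and stop on an object; "squeeze" is the grip in N (left out, the last holds). Time passes only in rows, so rows that do not move let the fingers close. It gives the time, the measured TCP pose, the force and the opening at its end, in the units of the state.
- manip.get_state(): the state, without advancing time (a new reading comes with each control period).
- get_image(name): name is "scene" or "top"; returns the picture (400x640x3 uint8, red, green, blue); there is no depth.
- get_calibration(name): a dict with "fx", "fy", "cx", "cy" (pixels), "cam_to_world" (4x4, takes a point from camera to world coordinates). Camera axes: x right, y down, z forward; pixel columns grow to the right and rows downward; lengths in m; the calibration is good to about 2 mm. A picture is of the moment at which its call begins. get_calibration takes no time and is no camera call.
- ticket.sign_off(): hands the job in, once; it reports no verdict.
The state is a dict: "clock": time; "qpos": joint angles; "qd": joint speeds; "effort": joint torques, N m; "position": TCP position; "ee_rot": TCP orientation; "contact_force": force on the tool from outside, world axes, zero at the start; "moment": the same for the moment, N m; "width": finger opening in m.
Only numpy, scipy, OpenCV 4.12 (cv2) and the standard library are available. Lean on these libraries where they do the work, as an engineer would, in place of code of your own. Each camera call takes 0.05 s, during which the arm holds its last target. There are 200 camera calls.

## Task

Take the red-handled turning bar from its wooden rest, slide its steel rod through the loop of the eye screw on top of the green mould press, and turn the screw clockwise (seen from above) until it stops dead. Nip it up against the stop with a firm push of about 6 N at the handle's middle, never heaving on it with more than 9 N, then draw the bar out and lay it back in both cradles of the rest. Turn the screw only with the bar, and leave the clay ware and other things on the bench alone.

Things in the scene. Friction and masses are not known exactly. Their poses are not given: they have to be found in the camera images.
- eye_loop (a point): centre of the upright steel loop of the eye screw, on the screw's vertical axis, 156 mm above the bench. Opening 15 mm wide, 23 mm tall (straight sides, round ends), of round 8 mm wire. x: normal of the loop's plane, the way the rod goes through (either way); y: across the opening; z up. It turns with the screw. A 10 mm rod swings 0.65 rad off the normal before it takes up on the wire and drives.
- eye (a joint): turn of the eye screw in rad: 0 is hard against its stiff stop (home), negative is still to go (starts at -0.9 to -0.5); grows clockwise seen from above. It turns stiffly (about 0.15 N m, or 1.3 N at the handle), stays where left, and does not visibly sink as it turns. The robot's side of the press is free for the handle to swing.
- press: green steel press with a white plaster mould, fixed; base 120 x 180 mm (x, y), origin under its centre. Yoke bar 34 x 180 mm along y, top at 116 mm, end caps to 123 mm; brass nut 34 mm across to 126 mm; the eye screw stands on the centre. At home the loop's normal lies 0.15 rad clockwise (from above) of the press's x axis.
- bar_grip (a point): middle of the bar's red square handle (18 x 18 mm, 100 mm long), the place to grip. x along the bar to the tip. The steel rod, 10 mm diameter, 120 mm long, starts 50 mm ahead of here; its tip, tapered to 5 mm over the last 12 mm, is 170 mm ahead. The bar weighs about 0.12 kg and is 220 mm long.
- bar_mid (a point): middle of the bar's length, on its axis, 60 mm ahead of the handle's middle; x along the bar
- bar_tip (a point): tip of the bar's rod, on its axis; x along the bar, outward
- bar: the whole bar; same origin and axes as bar_grip
- rest_mid (a point): where the bar's middle lies when in the wooden rest, 55 mm above the bench; x along the bar (handle at -x, tip at +x). The rest is fixed, 250 x 70 mm, 12 mm thick, with two flared cradles 12 mm thick along x: the handle's at x = -104 mm (seat 46 mm above the bench), the rod's at x = +70 mm (seat 50 mm up); cheeks rise to 68 mm.
- bowl: unfired clay bowl, 90 mm across, 45 high; bystander, origin under its centre
- dish: unfired clay plate, 120 mm across; bystander, origin under its centre
- pot: unfired clay cup pot, 84 mm across, 60 high; bystander, origin under its centre
- glaze_jar: white jar with a blue lid, 64 mm across, 75 high; bystander, origin under its centre
- wood_tool: wooden spatula, 170 mm long, lying flat; bystander, origin under its centre
- rib: dark wooden rib, 100 x 50 x 6 mm, lying flat; bystander, origin under its centre
- cup: blue glazed cup, 80 mm across, 70 high; bystander, origin under its centre

How it is judged:
By the outcome, as a careful person would: the job done as asked, in the order asked, and still so for the second after the job is handed in, with the robot touching nothing.
It also fails if it takes over 72 s, if anything falls off the work surface, if the arm or the gripper's body presses on something with over 40 N, if the wrist force passes 120 N, or if a joint passes its speed limit or range.

## Working session

There is one attempt and no reset: what is moved stays moved. The work goes in short steps, Python scripts to look and compute and a tool call to move; the robot and the scene stay as the last step left them, time stands still between calls to the robot, and variables do not carry over. Pictures are saved under pics/ and viewed, about 8 in all and at most 12, crops included, and the job is handed in when it is done.

Besides the shell and the picture viewer there is one more tool, called after "Call:" as name(argument=value, ...), one argument or row to a line, values as JSON. arm_command: Moves the arm, as the interface text tells. Shifts and turns lie within -1 to 1; 1 stands for 0.1 m of shift or pi rad of turn. Its arguments: {"type":"object","properties":{"series":{"type":"string"},"squeeze":{"type":"number"}},"required":["series"]}

```bash
mkdir -p pics; python3 - <<'E'
from rig import manip,get_image,get_calibration
import cv2,json,numpy as np
np.set_printoptions(precision=4,suppress=True)
for n in("scene","top"):
    im=get_image(n); cv2.imwrite(f"pics/{n}0.png",im[:,:,::-1]); c=get_calibration(n)
    print(n,c["fx"],c["fy"],c["cx"],c["cy"]);print(np.array(c["cam_to_world"]))
print(manip.get_state())
E
```

```text
scene 414.4346037980091 414.4346037980091 318.01010386859906 197.61545614425978
[[-0.2523  0.8212 -0.5118  1.1818]
 [ 0.9676  0.2203 -0.1235  0.1464]
 [ 0.0113 -0.5264 -0.8502  1.0748]
 [ 0.      0.      0.      1.    ]]
top 384.80623502625554 384.80623502625554 318.4440357698893 204.46469698321704
[[-0.0178 -0.9934  0.1137  0.4537]
 [-0.9994  0.0144 -0.0312  0.0121]
 [ 0.0294 -0.1142 -0.993   1.1583]
 [ 0.      0.      0.      1.    ]]
{'clock': 0.1, 'qpos': array([-1.236 ,  0.2765,  1.506 ,  0.    ,  1.3607, -0.121 ]), 'qd': array([ 0.0002, -0.0007, -0.0028,  0.0003,  0.0015,  0.0004]), 'effort': array([  0.    , -41.7701, -24.6405,  -0.0004,   0.0058,  -0.    ]), 'position': array([ 0.2529, -0.5158,  0.193 ]), 'ee_rot': array([-0.1592, -0.6888, -0.1604,  0.6889]), 'contact_force': array([-0.2212, -0.4066,  0.3457]), 'moment': array([ 0.0088,  0.0451, -0.039 ]), 'width': 0.08548239024527576}
```

View pics/top0.png

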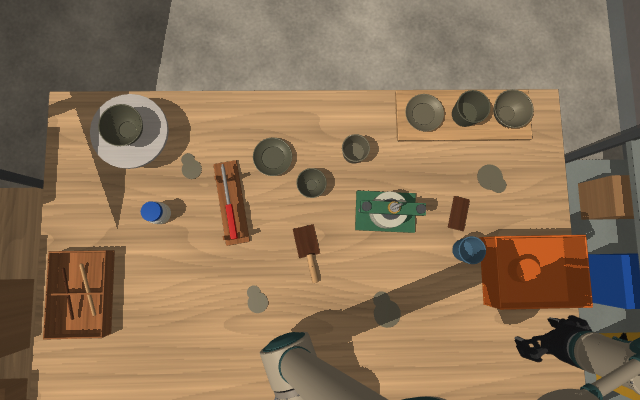

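View pics/scene0.png

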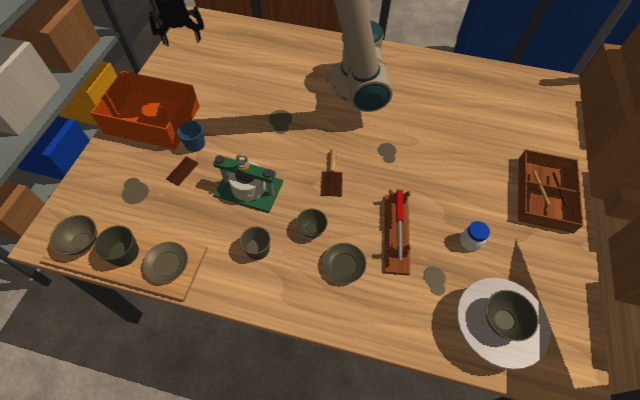

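```bash
cat > h.py <<'E'
import numpy as np,cv2
from rig import manip,get_image,get_calibration
np.set_printoptions(precision=4,suppress=True)
def ray(n,p):
    c=get_calibration(n);T=np.array(c["cam_to_world"])
    d=T[:3,:3]@np.array([(p[0]-c["cx"])/c["fx"],(p[1]-c["cy"])/c["fy"],1]);return T[:3,3],d/np.linalg.norm(d)
def plane(n,p,z):
    o,d=ray(n,p);return o+d*(z-o[2])/d[2]
def proj(n,P):
    c=get_calibration(n);T=np.array(c["cam_to_world"]);q=T[:3,:3].T@(np.array(P)-T[:3,3])
    return np.array([c["fx"]*q[0]/q[2]+c["cx"],c["fy"]*q[1]/q[2]+c["cy"]])
def tri(pt,ps):
    a,u=ray("top",pt);b,v=ray("scene",ps)
    s=np.linalg.lstsq(np.c_[u,-v],b-a,rcond=None)[0];A=a+s[0]*u;B=b+s[1]*v
    return (A+B)/2,np.linalg.norm(A-B)
def red(im,box):
    h=cv2.cvtColor(im,cv2.COLOR_RGB2HSV);m=(((h[...,0]<6)|(h[...,0]>174))&(h[...,1]>190)&(h[...,2]>90)).astype(np.uint8)
    k=np.zeros_like(m);x0,y0,x1,y1=box;k[y0:y1,x0:x1]=1;return m*k
E
python3 - <<'E'
from h import *
t=cv2.imread("pics/top0.png");s=cv2.imread("pics/scene0.png")
for n,im,box in(("top",t,(200,150,265,255)),("scene",s,(370,180,430,290))):
    m=red(im[:,:,::-1].copy(),box);ys,xs=np.nonzero(m);r=cv2.minAreaRect(np.c_[xs,ys].astype(np.float32));b=cv2.boxPoints(r)
    print(n,len(xs),r);print([plane(n,q,.064) for q in b])
def z(im,x,y,w,h,k): return cv2.resize(im[y:y+h,x:x+w],None,fx=k,fy=k,interpolation=cv2.INTER_CUBIC)
a=np.hstack([z(t,345,175,100,70,4),z(s,200,145,100,70,4)]);b=np.hstack([z(t,190,155,100,100,4),z(s,350,185,100,100,4)])
cv2.imwrite("pics/c1.png",np.vstack([a,b])[:600*2])
cv2.imwrite("pics/c1.png",cv2.resize(np.vstack([a,b]),(700,595)))
E
```

```text
top 218 ((230.971923828125, 221.32449340820312), (34.52092742919922, 7.188568115234375), 80.90972137451172)
[array([0.5817, 0.2443, 0.064 ]), array([0.5847, 0.2242, 0.064 ]), array([0.4877, 0.2082, 0.064 ]), array([0.4849, 0.2281, 0.064 ])]
scene 190 ((400.0, 205.0), (30.0, 6.0), 90.0)
[array([0.4885, 0.215 , 0.064 ]), array([0.484 , 0.2319, 0.064 ]), array([0.5829, 0.2465, 0.064 ]), array([0.5872, 0.2304, 0.064 ])]
```

View pics/c1.png

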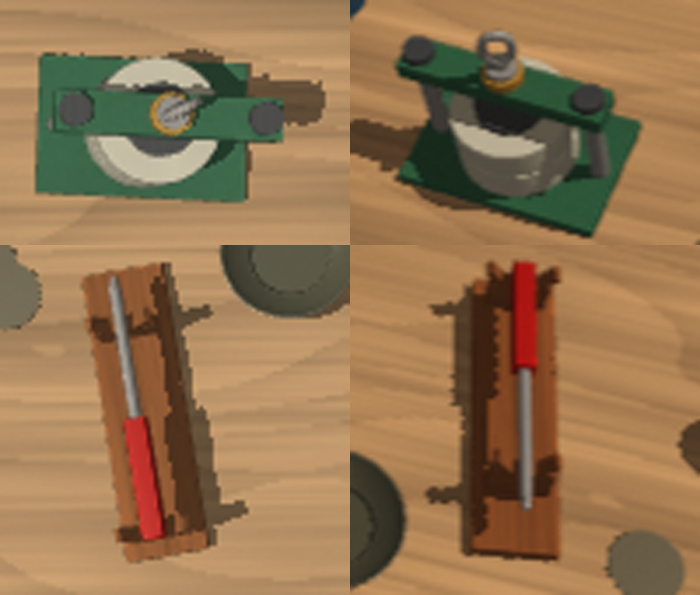

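```bash
python3 - <<'E'
from h import *
from scipy.spatial.transform import Rotation as Ro
ct=[(366.4,205.9),(420.7,208.7)];cs=[(268.,173.),(219.4,159.3)]  # scene: which is +y?
for a in ct: print("capT",plane("top",a,.123))
for a in cs: print("capS",plane("scene",a,.123))
t=cv2.imread("pics/top0.png");h=cv2.cvtColor(t,cv2.COLOR_BGR2HSV)
# loop pixels: gray, bright, over the yoke
m=((h[...,1]<70)&(h[...,2]>95)).astype(np.uint8);
for y in range(197,215): print(y,''.join('%4d'%h[y,x,1] for x in range(386,410)),'|',''.join('%4d'%h[y,x,2] for x in range(386,410)))
q=np.array([-0.1592,-0.6888,-0.1604,0.6889]);print(Ro.from_quat(q[[1,2,3,0]]).as_matrix())
# rod from top: tip & handle start
for n,p in(("top",(190+113/3.5,155+(280-245)/3.5)),("scene",(350+(528-350)/3.5,185+(507-245)/3.5))):print("tip",n,plane(n,p,.055))
print("hole scene",plane("scene",(242,157.9),.156))
E
```

```text
capT [ 0.5664 -0.1508  0.123 ]
capT [ 0.5565 -0.2993  0.123 ]
capS [ 0.5667 -0.1476  0.123 ]
capS [ 0.5573 -0.2963  0.123 ]
197   43  43  41  42  43  44  44  42  43  43  43  43  43  43  44  43  43  42  88 104 106  99  99 101 |  195 194 193 193 192 193 193 195 197 196 196 195 195 195 195 194 190 110  61  59  58  59  59  58
198   44  41  42  38  31  33  38  44  43  42  42  43  43  43  44  44  43  43  44 101 101  97 101 104 |  193 191 189 161 132 100 107 193 195 194 196 195 195 195 193 192 192 190 109  58  58  58  58  59
199   35  10   7  10   3   7   3  10  21  36  42  44  44  45  43  43  42  44  42  95 104  97 101 106 |  132  77  77  78  76  78  76  77  84 107 193 192 193 189 106 107 114 192 183  59  59  58  58  58
200   12   6   6   6  12  11  21  33  36  11  24  41  41  43  43  43  43  43  43  45  99  95  99  99 |   44  44  44  44  44  45  48  47  50  45  63 105 106 107 107 107 107 107 106  79  59  59  59  59
201   67  68  61  66  49  65 132 132 148  96 100  38  36  41  41  41  43  41  41  44  47  99  97 101 |   61  60  54  54  52  59 108 108 134  77  74  67  91 105 106 105 106 105 
[... 2106 characters left out ...]
03 102 103 103 103 |  105 104 105 104 102 164 176 175 174 175 176 103 105 105 106 105 105 105 105 104 103 104 104 104
213  100  99  96 100  98  87 123 157 144 105 101 103 100 104 101 103 101 101 103 102 103 103 103 101 |   87  88  90  92  99  97  95 133 126 124  98 102 102 105 104 104 104 104 104 105 106 102 104 104
214   21  21  21  21  44  40  40  44  44  59  65  64  69  63  50  66  68  70  69  74  87 103 101 103 |   72  73  74  73  70  70  70  70  69  61  63  64  63  65  77  77  79  80  81  83  85  87  88  89
[[-0.0005  0.4403 -0.8979]
 [ 0.0016 -0.8979 -0.4403]
 [-1.     -0.0017 -0.0002]]
tip top [0.6992 0.2542 0.055 ]
tip scene [0.6989 0.2597 0.055 ]
hole scene [ 0.5582 -0.2227  0.156 ]
```

Call:
arm_command(
  series="0 -0.227 -0.242 0 0 0 1;0 -0.227 -0.242 0 0 0 1;0 -0.227 -0.242 0 0 0 1;0 -0.227 -0.242 0 0 0 1;0 -0.227 -0.242 0 0 0 1;0 -0.227 -0.242 0 0 0 1;0 -0.227 -0.242 0 0 0 1;0 -0.227 -0.242 0 0 0 1;0 -0.227 -0.242 0 0 0 1;0 -0.227 -0.242 0 0 0 1;0 -0.227 -0.242 0 0 0 1;0 -0.227 -0.242 0 0 0 1",
)

```text
clock: 1.1
position: [0.3939, -0.1422, 0.1936]
ee_rot: [-0.16, -0.689, -0.16, 0.689]
contact_force: [0.5, -0.4, -0.1]
width: 0.0854
```

Call:
arm_command(
  series="0 -0.227 -0.242 0 0 0 1;0 -0.227 -0.242 0 0 0 1;0 -0.227 -0.242 0 0 0 1;0 -0.227 -0.242 0 0 0 1;0 -0.227 -0.242 0 0 0 1;0 -0.227 -0.242 0 0 0 1;0 -0.227 -0.242 0 0 0 1;0 -0.227 -0.242 0 0 0 1;0 -0.227 -0.242 0 0 0 1;0 -0.227 -0.242 0 0 0 1;0 -0.227 -0.242 0 0 0 1;0 -0.227 -0.242 0 0 0 1",
)

```text
clock: 2.1
position: [0.5348, 0.2301, 0.1933]
ee_rot: [-0.16, -0.688, -0.16, 0.689]
contact_force: [0.6, 0.0, -0.5]
width: 0.0857
```

Call:
arm_command(
  series="0 0 0 0.032 0 0 1;0 0 0 0.032 0 0 1;0 0 0 0.031 0 0 1;0 0 0 0 0 0 1",
)

```text
clock: 2.43
position: [0.5344, 0.2288, 0.193]
ee_rot: [-0.055, -0.704, -0.055, 0.705]
contact_force: [-0.6, -0.1, -0.3]
width: 0.085
```

```bash
cat >> h.py <<'E'
from scipy.spatial.transform import Rotation as Ro
def st():
    s=manip.get_state();q=s["ee_rot"];R=Ro.from_quat(np.r_[q[1:],q[0]]).as_matrix();th=np.arctan2(-R[1,2],-R[0,2])
    print("t",round(s["clock"],2),"pos",s["position"],"theta",round(th,4),"tilt",R[:2,0],R[2,1:],"F",s["contact_force"],"M",s["moment"],"w",round(s["width"],4),"q6",s["qpos"][5].round(2));return s,R,th
def goto(p,th=None):
    s,R,t0=st();d=np.array(p)-s["position"];print("tool shift(0.1m)",R.T@d*10,"dist",np.linalg.norm(d), "rx(pi)",None if th is None else (t0-th)/np.pi)
E
python3 - <<'E'
from h import *
goto([.535,.2285,.037],.157)
E
```

```text
t 2.43 pos [0.5344 0.2288 0.193 ] theta 0.1565 tilt [-0.0014 -0.0005] [0.0003 0.0014] F [-0.5702 -0.0966 -0.3356] M [-0.0021 -0.0733 -0.0081] w 0.085 q6 1.7
tool shift(0.1m) [ 1.5604  0.0031 -0.0076] dist 0.15604379943147723 rx(pi) -0.00016191338160624703
```

Call:
arm_command(
  series="0.3 0 0 0 0 0 1;0.3 0 0 0 0 0 1;0.3 0 0 0 0 0 1;0.3 0 0 0 0 0 1;0.2 0 0 0 0 0 1;0.16 0 0 0 0 0 1;0 0 0 0 0 0 1",
)

```text
clock: 3.02
position: [0.5316, 0.2273, 0.034]
ee_rot: [-0.057, -0.702, -0.056, 0.708]
contact_force: [-0.9, 0.1, -0.1]
width: 0.0854
```

Call:
arm_command(
  series="0 0 0 0 0 0 -0.3;0 0 0 0 0 0 -0.3;0 0 0 0 0 0 -0.3;0 0 0 0 0 0 -1;0 0 0 0 0 0 -1;0 0 0 0 0 0 -1;0 0 0 0 0 0 -1;0 0 0 0 0 0 -1",
  squeeze=40,
)

```text
clock: 3.68
position: [0.5349, 0.2285, 0.038]
ee_rot: [0.056, 0.705, 0.056, -0.705]
contact_force: [0.5, -0.3, 0.0]
width: 0.0001
```

```bash
python3 - <<'E'
from h import *
st()
E
```

```text
t 3.68 pos [0.5349 0.2285 0.038 ] theta 0.1575 tilt [0.0004 0.    ] [ 0.     -0.0004] F [ 0.4837 -0.3493  0.0357] M [-0.0646 -0.0394  0.0126] w 0.0001 q6 1.7
```

```bash
python3 - <<'E'
from h import *
t=get_image("top")[:,:,::-1];s=get_image("scene")[:,:,::-1]
def z(im,x,y,w,h,k): return cv2.resize(im[y:y+h,x:x+w],None,fx=k,fy=k,interpolation=cv2.INTER_CUBIC)
cv2.imwrite("pics/c2.png",np.hstack([z(t,180,140,130,150,3),z(s,340,140,130,150,3)]))
print(proj("top",[.535,.2285,.057]),proj("scene",[.535,.2285,.057]))
E
```

```text
[230.625  221.3456] [398.7524 205.535 ]
```

View pics/c2.png

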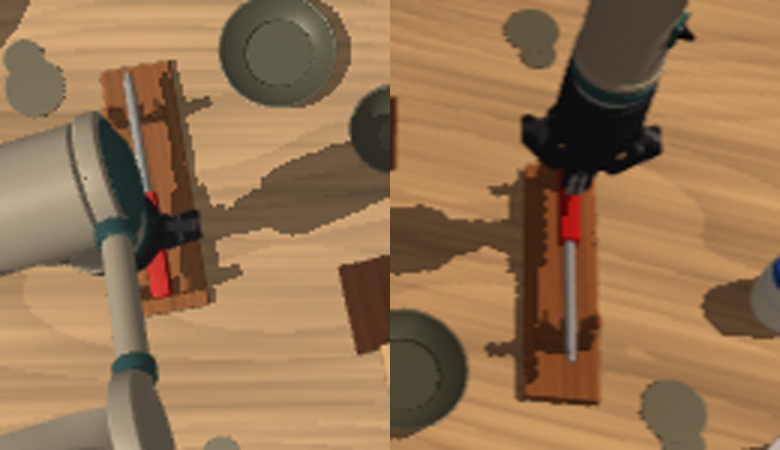

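Call:
arm_command(
  series="-0.1 0 0 0 0 0 -1;-0.15 0 0 0 0 0 -1;-0.2 0 0 0 0 0 -1;-0.15 0 0 0 0 0 -1;0 0 0 0 0 0 -1",
)

```text
clock: 4.2
position: [0.5375, 0.2293, 0.1017]
ee_rot: [0.055, 0.707, 0.056, -0.702]
contact_force: [0.3, 0.7, 0.1]
width: 0.0002
```

```bash
python3 - <<'E'
from h import *
st()
t=get_image("top")[:,:,::-1];s=get_image("scene")[:,:,::-1]
def z(im,x,y,w,h,k): return cv2.resize(im[y:y+h,x:x+w],None,fx=k,fy=k,interpolation=cv2.INTER_CUBIC)
cv2.imwrite("pics/c3.png",np.hstack([z(t,195,145,80,120,5),z(s,360,145,80,120,5)]))
E
```

```text
t 4.2 pos [0.5375 0.2293 0.1017] theta 0.1574 tilt [0.0071 0.002 ] [-0.0009 -0.0073] F [0.267  0.6602 0.0652] M [ 0.0088 -0.0327 -0.029 ] w 0.0002 q6 1.7
```

View pics/c3.png

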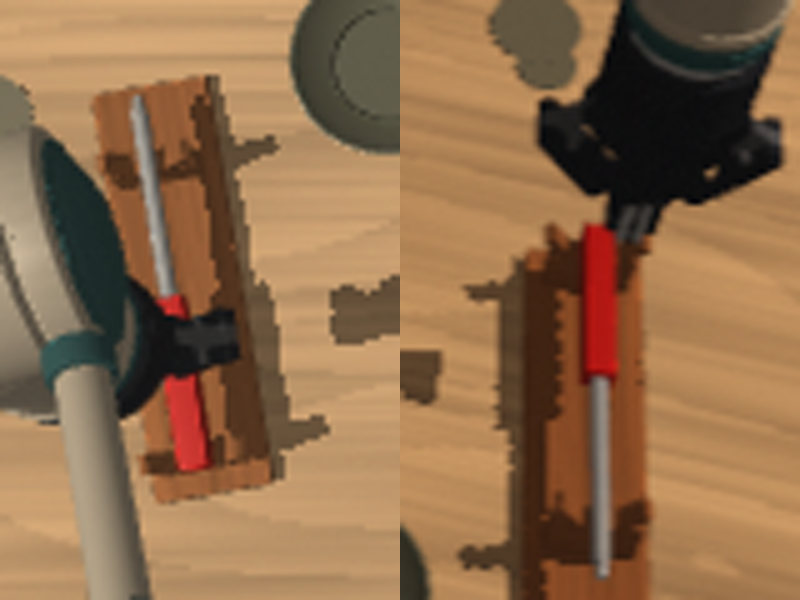

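```bash
python3 - <<'E'
from h import *
s,R,t=st()
for d in(0,-.019,-.05):
    P=s["position"]+R[:,0]*d; print(P,proj("top",P),proj("scene",P))
print("bar handle mid scene z.055:",proj("scene",[.535,.2285,.055]),"handle front",proj("scene",[.584,.236,.055]),"tip",proj("scene",[.703,.256,.055]))
print("top",proj("top",[.535,.2285,.055]),proj("top",[.584,.236,.055]),proj("top",[.703,.256,.055]))
for n in("top","scene"):
    m=red(get_image(n),(200,150,430,290));ys,xs=np.nonzero(m);r=cv2.minAreaRect(np.c_[xs,ys].astype(np.float32));print(n,len(xs),r)
p=[tri((190+113/3.5,155+(280-245)/3.5),(350+(528-350)/3.5,185+(507-245)/3.5)),tri((230.97,221.3),(400.,205.))]
print(p)
E
```

```text
t 4.3 pos [0.5352 0.2286 0.0985] theta 0.1574 tilt [0.0016 0.0004] [-0.0001 -0.0016] F [-0.4866 -0.0948 -1.2942] M [-0.0249  0.0294  0.0157] w 0.0001 q6 1.7
[0.5352 0.2286 0.0985] [227.592  220.2109] [401.4336 197.9759]
[0.5352 0.2286 0.1175] [226.1474 219.7029] [402.699  194.3185]
[0.5351 0.2286 0.1485] [223.674  218.8332] [404.8426 188.1225]
bar handle mid scene z.055: [398.629 205.891] handle front [398.6113 221.0188] tip [399.2328 260.9001]
top [230.7633 221.3951] [228.2684 204.3758] [221.6888 163.7277]
top 129 ((231.0462188720703, 221.30055236816406), (34.51698303222656, 7.146687984466553), 81.25383758544922)
scene 188 ((400.0, 205.5), (31.0, 6.0), 90.0)
[(array([0.6991, 0.2572, 0.0541]), np.float64(0.005373058484339318)), (array([0.5346, 0.2293, 0.0597]), np.float64(0.00447664891832757))]
```

```bash
python3 - <<'E'
from h import *
for z in(.038,.05,.064,.07):print(z,proj("scene",[.535,.2285,z]))
import cv2
im=cv2.imread("pics/c2.png");print(im.shape)
a=im[130:230,520:650];b=cv2.imread("pics/c3.png")[160:270,570:690]
cv2.imwrite("pics/c4.png",np.hstack([cv2.resize(a,(520,400)),cv2.resize(b,(280,400))]))
E
```

```text
0.038 [397.5935 208.8759]
0.05 [398.3218 206.7764]
0.064 [399.1874 204.2812]
0.07 [399.5637 203.1963]
(450, 780, 3)
```

View pics/c4.png

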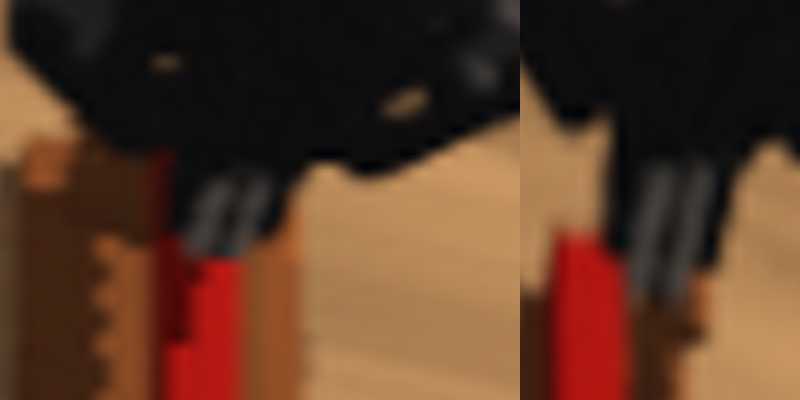

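Call:
arm_command(
  series="0 0 0 0 0 0 1;0 0 0 0 0 0 1;0 0 0 0 0 0 1;0 0 0 0 0 0 1;0 0 0 0 0 0 1;0 0 0 0 0 0 1;0.2 0 0 0 0 0 1;0.2 0 0 0 0 0 1;0.2 0 0 0 0 0 1;0.1 0 0 0 0 0 1;0.1 0 0 0 0 0 1;0 0 0 0 0 0 1",
)

```text
clock: 5.4
position: [0.5336, 0.2281, 0.0161]
ee_rot: [-0.056, -0.704, -0.055, 0.706]
contact_force: [-0.2, -0.2, 0.4]
width: 0.0852
```

Call:
arm_command(
  series="0 0 0 0 0 0 0;0 0 0 0 0 0 0;0 0 0 0 0 0 -0.3;0 0 0 0 0 0 -0.4",
  squeeze=20,
)

```text
clock: 5.73
position: [0.5356, 0.2287, 0.0187]
ee_rot: [0.055, 0.706, 0.056, -0.704]
contact_force: [-0.5, 0.3, 0.6]
width: 0.0387
```

Call:
arm_command(
  series="0 0 0 0 0 0 -0.6;0 0 0 0 0 0 -0.6;0 0 0 0 0 0 -1;0 0 0 0 0 0 -1;0 0 0 0 0 0 -1",
)

```text
clock: 6.15
position: [0.5352, 0.2286, 0.0184]
ee_rot: [0.056, 0.705, 0.056, -0.705]
contact_force: [-0.5, -0.7, 5.1]
width: 0.0174
```

```bash
python3 - <<'E'
from h import *
st()
E
```

```text
t 6.15 pos [0.5352 0.2286 0.0184] theta 0.1575 tilt [0.001  0.0001] [ 0.    -0.001] F [-0.485  -0.7451  5.0556] M [-0.0102  0.1     0.0507] w 0.0174 q6 1.7
```

Call:
arm_command(
  series="0 0 0 0 0 0 -1;0 0 0 0 0 0 -1;-0.05 0 0 0 0 0 -1;-0.1 0 0 0 0 0 -1;-0.2 0 0 0 0 0 -1;-0.3 0 0 0 0 0 -1;-0.3 0 0 0 0 0 -1;-0.3 0 0 0 0 0 -1;-0.3 0 0 0 0 0 -1;-0.1 0 0 0 0 0 -1;0 0 0 0 0 0 -1;0 0 0 0 0 0 -1",
  squeeze=60,
)

```text
clock: 7.15
position: [0.5342, 0.2283, 0.1821]
ee_rot: [-0.056, -0.705, -0.055, 0.705]
contact_force: [-0.3, -0.0, -2.0]
width: 0.0158
```

```bash
python3 - <<'E'
from h import *
st()
t=get_image("top")[:,:,::-1];s=get_image("scene")[:,:,::-1]
def z(im,x,y,w,h,k): return cv2.resize(im[y:y+h,x:x+w],None,fx=k,fy=k,interpolation=cv2.INTER_CUBIC)
cv2.imwrite("pics/c5.png",np.hstack([z(t,195,145,80,120,5),z(s,360,125,80,120,5)]))
E
```

```text
t 7.15 pos [0.5342 0.2283 0.1821] theta 0.1573 tilt [-0.0009 -0.0003] [0.0002 0.0009] F [-0.3394 -0.0217 -1.9896] M [-0.0308  0.1224 -0.0208] w 0.0158 q6 1.7
```

View pics/c5.png

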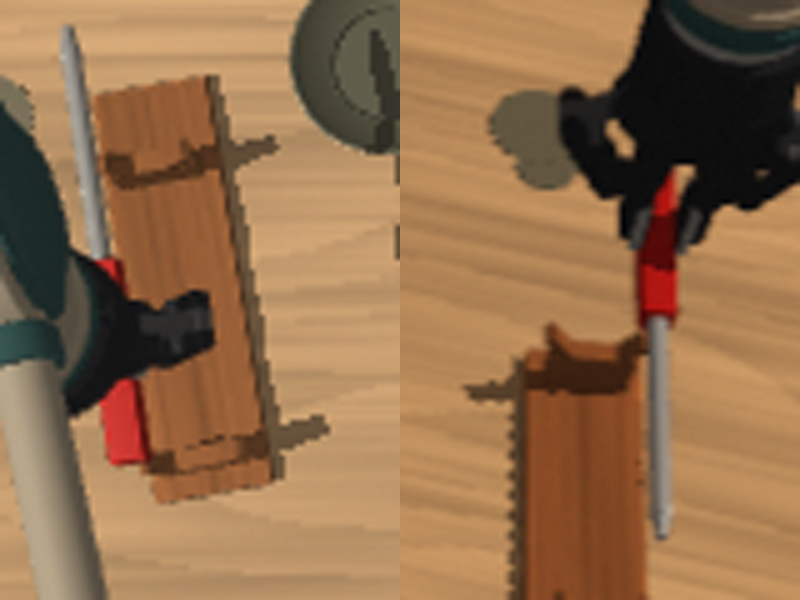

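```bash
python3 - <<'E'
from h import *
s,R,th=st();T=s["position"]
a=tri((208.6,150.4),(412.4,232.));b=tri((195+106/5,145+258/5),(360+256/5,125+320/5))
c=tri((195+125/5,145+463/5),(360+270/5,125+168/5))
for n,x in(("tip",a),("hfront",b),("hrear",c)):print(n,x,"rel tool",R.T@(x[0]-T))
E
```

```text
t 7.25 pos [0.5332 0.228  0.1803] theta 0.1573 tilt [-0.0046 -0.0014] [0.0007 0.0047] F [-0.7769  0.3777 -3.0365] M [ 0.0305  0.0968 -0.0227] w 0.0157 q6 1.7
tip (array([0.7002, 0.255 , 0.2172]), np.float64(0.0044244966865724066)) rel tool [-0.0377 -0.0005 -0.169 ]
hfront (array([0.5838, 0.2351, 0.2192]), np.float64(0.005758201154608389)) rel tool [-0.0392  0.001  -0.051 ]
hrear (array([0.4837, 0.228 , 0.2127]), np.float64(0.009401395483981634)) rel tool [-0.0321 -0.0077  0.049 ]
```

Call:
arm_command(
  series="0 0.1 0.05 0 0 0 -1;0 0.2 0.1 0 0 0 -1;0 0.27 0.13 0 0 0 -1;0 0.27 0.13 0 0 0 -1;0 0.27 0.13 0 0 0 -1;0 0.27 0.13 0 0 0 -1;0 0.27 0.13 0 0 0 -1;0 0.27 0.13 0 0 0 -1;0 0.27 0.13 0 0 0 -1;0 0.27 0.13 0 0 0 -1;0 0.27 0.13 0 0 0 -1;0 0.27 0.13 0 0 0 -1",
)

```text
clock: 8.25
position: [0.4363, -0.0919, 0.1814]
ee_rot: [-0.055, -0.704, -0.056, 0.706]
contact_force: [0.0, -0.6, -2.1]
width: 0.0158
```

Call:
arm_command(
  series="0 0.27 0.13 0 0 0 -1;0 0.27 0.13 0 0 0 -1;0 0.27 0.13 0 0 0 -1;0 0.27 0.13 0 0 0 -1;0 0.27 0.13 0 0 0 -1;0 0.27 0.13 0 0 0 -1;0 0.25 0.1 0 0 0 -1;0 0.25 0.1 -0.02 0 0 -1;0 0.1 0.04 -0.025 0 0 -1;0 0 0 -0.025 0 0 -1;0 0 0 -0.025 0 0 -1;0 0 0 0 0 0 -1",
)

```text
clock: 9.25
position: [0.3717, -0.3257, 0.1812]
ee_rot: [-0.159, -0.688, -0.161, 0.69]
contact_force: [0.2, -0.2, -0.4]
width: 0.0165
```

```bash
python3 - <<'E'
from h import *
t=.455;g=np.array([.5617,-.2235,.1185])-.21*np.array([np.cos(t),np.sin(t),0]);print(g)
goto(g,t)
E
```

```text
[ 0.3731 -0.3158  0.1185]
t 9.25 pos [ 0.3717 -0.3257  0.1812] theta 0.4559 tilt [-0.0027  0.0023] [-0.0033  0.0014] F [ 0.1944 -0.2358 -0.4304] M [0.0005 0.107  0.0031] w 0.0165 q6 0.26
tool shift(0.1m) [ 0.6269 -0.0807 -0.0572] dist 0.06346233372103388 rx(pi) 0.00029346888952065415
```

Call:
arm_command(
  series="0.1 -0.02 -0.01 0 0 0 -1;0.2 -0.03 -0.02 0 0 0 -1;0.2 -0.03 -0.03 0 0 0 -1;0.127 0 0 0 0 0 -1;0 0 0 0 0 0 -1;0 0 0 0 0 0 -1",
)

```text
clock: 9.75
position: [0.3744, -0.315, 0.1189]
ee_rot: [-0.159, -0.688, -0.16, 0.689]
contact_force: [-0.8, -0.1, -1.5]
width: 0.0159
```

```bash
python3 - <<'E'
from h import *
st()
t=get_image("top")[:,:,::-1];s=get_image("scene")[:,:,::-1]
def z(im,x,y,w,h,k): return cv2.resize(im[y:y+h,x:x+w],None,fx=k,fy=k,interpolation=cv2.INTER_CUBIC)
cv2.imwrite("pics/c6.png",np.hstack([z(t,370,180,70,90,6)[:, :399],z(s,205,125,70,90,6)[:,:399]]))
E
```

```text
t 9.75 pos [ 0.3744 -0.315   0.1189] theta 0.4552 tilt [-0.002  0.002] [-0.0026  0.0009] F [-0.8238 -0.0592 -1.5081] M [-0.0641  0.0426 -0.0335] w 0.0159 q6 0.27
```

View pics/c6.png

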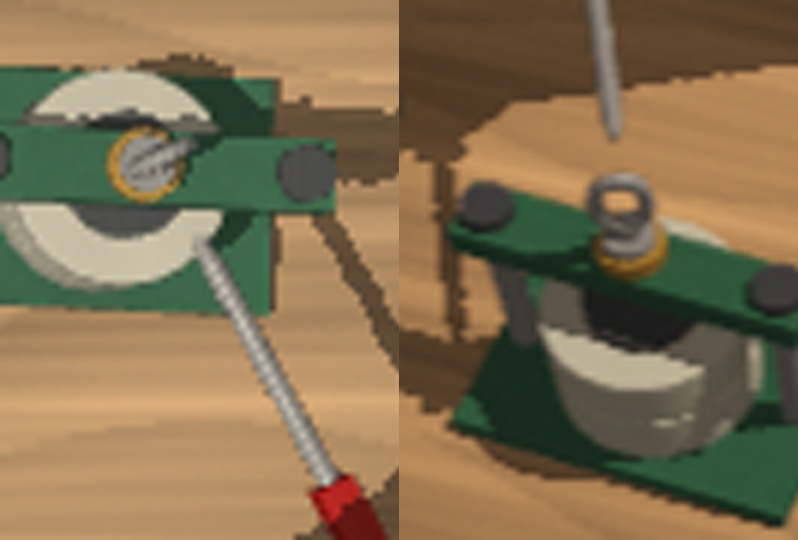

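```bash
python3 - <<'E'
from h import *
s,R,th=st();d=np.array([np.cos(th),np.sin(th),0])
tip=tri((370+203/6,180+241/6),(205+(614-399)/6,125+138/6));print("tip",tip, "FK",s["position"]-R[:,0]*.0375+d*.17)
print("nut top",plane("top",(370+147/6,180+163/6),.126),"nut scene",plane("scene",(205+(631-399)/6,125+246/6),.124),"hole scene",plane("scene",(241.8,158.8),.156))
print("hole/loop tri",tri((370+153/6,180+159/6),(241.8,158.8)))
L=np.array([.5617,-.2235,.156]);print("pred top",(proj("top",L)-[370,180])*6,"pred scene",(proj("scene",L)-[205,125])*6+[399,0])
E
```

```text
t 9.85 pos [ 0.3755 -0.3164  0.1206] theta 0.4554 tilt [ 0.0007 -0.001 ] [ 0.0012 -0.0002] F [ 0.1497 -0.4984 -1.2094] M [-0.0298  0.0146  0.0297] w 0.0161 q6 0.27
tip (array([ 0.5234, -0.2419,  0.152 ]), np.float64(0.004570982754850961)) FK [ 0.5282 -0.2416  0.1581]
nut top [ 0.5615 -0.2269  0.126 ] nut scene [ 0.5622 -0.2211  0.124 ] hole scene [ 0.5613 -0.2221  0.156 ]
hole/loop tri (array([ 0.5602, -0.2229,  0.1545]), np.float64(0.000254991057237867))
pred top [154.7963 155.3306] pred scene [616.6339 202.9228]
```

Call:
arm_command(
  series="0 0 -0.1 0 0 0 -1;0 0 -0.1 0 0 0 -1;0 0 -0.1 0 0 0 -1;0 0 -0.08 0 0 0 -1;0 0 -0.08 0 0 0 -1;0 0 0 0 0 0 -1",
)

```text
clock: 10.35
position: [0.4184, -0.2951, 0.1202]
ee_rot: [0.16, 0.689, 0.16, -0.688]
contact_force: [0.4, -0.0, -1.9]
width: 0.016
```

Call:
arm_command(
  series="0 0 -0.05 0 0 0 -1;0 0 -0.05 0 0 0 -1;0 0 0 0 0 0 -1",
)

```text
clock: 10.6
position: [0.4262, -0.2911, 0.1201]
ee_rot: [0.16, 0.689, 0.16, -0.689]
contact_force: [0.3, 0.1, -0.8]
width: 0.0161
```

```bash
python3 - <<'E'
from h import *
st()
E
```

```text
t 10.6 pos [ 0.4262 -0.2911  0.1201] theta 0.4561 tilt [0.0005 0.0001] [ 0.0002 -0.0005] F [ 0.2941  0.1178 -0.7765] M [-0.0313  0.0787 -0.0524] w 0.0161 q6 0.38
```

Call:
arm_command(
  series="0 0 -0.08 0 0 0 -1;0 0 -0.09 0 0 0 -1;0 0 -0.09 0 0 0 -1;0 0 -0.09 0 0 0 -1;0 0 0 0 0 0 -1;0 0 0 0 0 0 -1",
)

```text
clock: 11.1
position: [0.4574, -0.2757, 0.12]
ee_rot: [-0.16, -0.689, -0.16, 0.689]
contact_force: [0.2, -0.4, -1.0]
width: 0.016
```

```bash
python3 - <<'E'
from h import *
s,R,th=st();print("lever",np.linalg.norm(s["position"][:2]-[.5617,-.2237]))
t=get_image("top")[:,:,::-1];s=get_image("scene")[:,:,::-1]
def z(im,x,y,w,h,k): return cv2.resize(im[y:y+h,x:x+w],None,fx=k,fy=k,interpolation=cv2.INTER_CUBIC)
cv2.imwrite("pics/c7.png",np.hstack([z(t,370,180,70,90,6)[:, :399],z(s,205,125,70,90,6)[:,:399]]))
E
```

```text
t 11.1 pos [ 0.4574 -0.2757  0.12  ] theta 0.4571 tilt [-0.0003 -0.0001] [-0.      0.0003] F [ 0.1893 -0.4002 -1.0419] M [-0.0325  0.0419  0.0314] w 0.016 q6 0.44
lever 0.11653123803731198
```

View pics/c7.png

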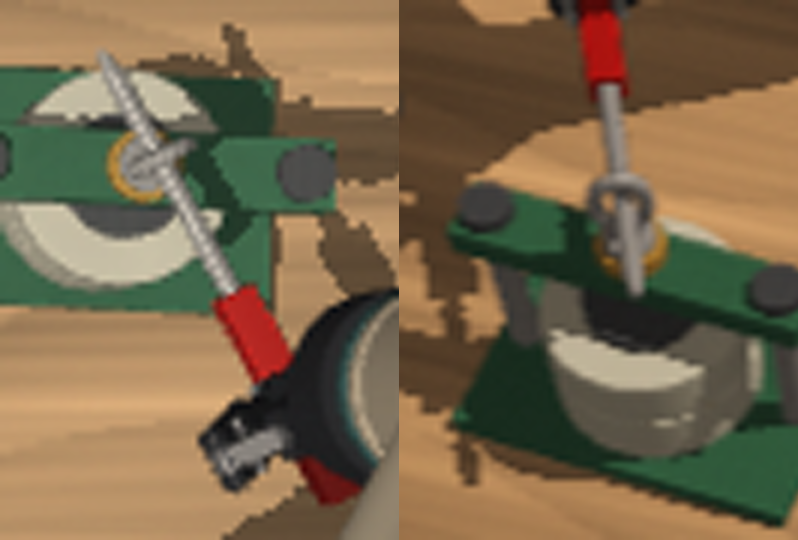

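Call:
arm_command(
  series="0 -0.037 -0.001 0.01 0 0 -1;0 -0.073 -0.002 0.02 0 0 -1;0 -0.073 -0.002 0.02 0 0 -1;0 -0.073 -0.002 0.02 0 0 -1;0 -0.073 -0.002 0.02 0 0 -1;0 -0.073 -0.002 0.02 0 0 -1;0 -0.073 -0.002 0.02 0 0 -1;0 0 0 0 0 0 -1",
)

```text
clock: 11.87
position: [0.4441, -0.2292, 0.1201]
ee_rot: [-0.016, -0.707, -0.017, 0.707]
contact_force: [-0.2, -0.4, -2.0]
width: 0.0162
```

```bash
cat >> h.py <<'E'
def arc(E=(.5617,-.2237)):
    s,R,th=st();r=s["position"][:2]-np.array(E);L=np.hypot(*r);F=s["contact_force"];tan=np.array([r[1],-r[0]])/L  # cw direction
    ph=np.arctan2(-r[1],-r[0]);print("L",L.round(4),"phi",ph.round(4),"Ft(on tool, + resists)",(-F[:2]@tan).round(2),"Fr",(F[:2]@r/L).round(2),"Mz",s["moment"][2].round(3),"Tq/L",((-F[:2]@tan)+s["moment"][2]/L).round(2))
E
python3 -c "
from h import *
arc()"
```

```text
t 11.87 pos [ 0.4441 -0.2292  0.1201] theta 0.0466 tilt [-0.0008  0.0009] [-0.0009  0.0007] F [-0.2452 -0.3946 -2.0183] M [ 0.0116  0.0833 -0.0174] w 0.0162 q6 0.91
L 0.1177 phi 0.0466 Ft(on tool, + resists) 0.38 Fr 0.26 Mz -0.017 Tq/L 0.24
```

Call:
arm_command(
  series="0 -0.073 -0.002 0.02 0 0 -1;0 -0.073 -0.002 0.02 0 0 -1;0 -0.037 -0.001 0.01 0 0 -1;0 -0.037 -0.001 0.01 0 0 -1;0 0 0 0 0 0 -1",
)

```text
clock: 12.28
position: [0.4459, -0.2084, 0.1202]
ee_rot: [-0.049, 0.705, -0.05, -0.705]
contact_force: [0.2, -0.5, -2.2]
width: 0.0159
```

```bash
python3 -c "
from h import *
arc()"
```

```text
t 12.28 pos [ 0.4459 -0.2084  0.1202] theta -0.1399 tilt [ 0.     -0.0002] [ 0.0002 -0.    ] F [ 0.1927 -0.5226 -2.175 ] M [-0.0185  0.1224  0.0414] w 0.0159 q6 1.13
L 0.1168 phi -0.1317 Ft(on tool, + resists) 0.49 Fr -0.26 Mz 0.041 Tq/L 0.85
```

Call:
arm_command(
  series="0 -0.037 -0.001 0.01 0 0 -1;0 -0.037 -0.001 0.01 0 0 -1;0 -0.037 -0.001 0.01 0 0 -1;0 0 0 0 0 0 -1",
)

```text
clock: 12.62
position: [0.4482, -0.1978, 0.1201]
ee_rot: [0.082, -0.702, 0.083, 0.702]
contact_force: [-0.4, -0.7, -1.6]
width: 0.0159
```

```bash
python3 -c "
from h import *
arc()"
```

```text
t 12.62 pos [ 0.4482 -0.1978  0.1201] theta -0.2341 tilt [-0.0001 -0.0005] [ 0.0005 -0.    ] F [-0.4122 -0.6787 -1.6481] M [-0.0717  0.0713 -0.051 ] w 0.0159 q6 1.25
L 0.1164 phi -0.2241 Ft(on tool, + resists) 0.75 Fr 0.25 Mz -0.051 Tq/L 0.32
```

Call:
arm_command(
  series="0 -0.037 -0.001 0.01 0 0 -1;0 -0.037 -0.001 0.01 0 0 -1;0 -0.037 -0.001 0.01 0 0 -1;0 -0.037 -0.001 0.01 0 0 -1;0 0 0 0 0 0 -1",
)

```text
clock: 13.03
position: [0.4525, -0.184, 0.1201]
ee_rot: [0.126, -0.696, 0.127, 0.696]
contact_force: [-0.9, -1.1, -1.4]
width: 0.0161
```

```bash
python3 -c "
from h import *
arc()"
```

```text
t 13.03 pos [ 0.4525 -0.184   0.1201] theta -0.3593 tilt [-0.0006 -0.0011] [0.0013 0.0001] F [-0.9328 -1.052  -1.4331] M [-0.2154  0.2397 -0.0182] w 0.0161 q6 1.4
L 0.1162 phi -0.3484 Ft(on tool, + resists) 1.31 Fr 0.52 Mz -0.018 Tq/L 1.15
```

Call:
arm_command(
  series="0 -0.037 -0.001 0.01 0 0 -1;0 -0.037 -0.001 0.01 0 0 -1;0 -0.037 -0.001 0.01 0 0 -1;0 0 0 0 0 0 -1",
)

```text
clock: 13.37
position: [0.4569, -0.1738, 0.12]
ee_rot: [0.159, -0.689, 0.159, 0.689]
contact_force: [-1.4, -1.9, -0.8]
width: 0.0157
```

```bash
python3 -c "
from h import *
arc()"
```

```text
t 13.37 pos [ 0.4569 -0.1738  0.12  ] theta -0.4535 tilt [-0.0008 -0.0008] [0.0011 0.0004] F [-1.3811 -1.8633 -0.8285] M [-0.2385  0.2663 -0.1087] w 0.0157 q6 1.52
L 0.1161 phi -0.4446 Ft(on tool, + resists) 2.28 Fr 0.45 Mz -0.109 Tq/L 1.34
```

Call:
arm_command(
  series="0 -0.036 -0.001 0.01 0 0 -1;0 -0.036 -0.001 0.01 0 0 -1;0 -0.036 -0.001 0.01 0 0 -1;0 -0.036 -0.001 0.01 0 0 -1;0 0 0 0 0 0 -1",
)

```text
clock: 13.78
position: [0.4642, -0.1611, 0.12]
ee_rot: [0.202, -0.677, 0.202, 0.678]
contact_force: [-2.0, -2.1, -1.6]
width: 0.0159
```

```bash
python3 -c "
from h import *
arc()"
```

```text
t 13.78 pos [ 0.4642 -0.1611  0.12  ] theta -0.5791 tilt [-0.001  -0.0003] [0.0008 0.0006] F [-2.0416 -2.13   -1.5796] M [-0.1791  0.3212 -0.0978] w 0.0159 q6 1.67
L 0.1159 phi -0.5705 Ft(on tool, + resists) 2.9 Fr 0.57 Mz -0.098 Tq/L 2.05
```

Call:
arm_command(
  series="0 -0.036 -0.001 0.01 0 0 -1;0 -0.036 -0.001 0.01 0 0 -1;0 -0.036 -0.001 0.01 0 0 -1;0 0 0 0 0 0 -1",
)

```text
clock: 14.12
position: [0.4706, -0.1522, 0.1199]
ee_rot: [0.233, -0.667, 0.234, 0.668]
contact_force: [-1.7, -0.3, -0.9]
width: 0.0162
```

```bash
python3 -c "
from h import *
arc()"
```

```text
t 14.12 pos [ 0.4706 -0.1522  0.1199] theta -0.6733 tilt [-0.001   0.0001] [0.0005 0.0009] F [-1.7438 -0.3309 -0.8977] M [-0.0953  0.4086 -0.0767] w 0.0162 q6 1.79
L 0.1158 phi -0.6652 Ft(on tool, + resists) 1.34 Fr 1.17 Mz -0.077 Tq/L 0.67
```

Call:
arm_command(
  series="0 -0.036 -0.001 0.01 0 0 -1;0 -0.036 -0.001 0.01 0 0 -1;0 0 0 0 0 0 -1",
)

```text
clock: 14.37
position: [0.4753, -0.1467, 0.12]
ee_rot: [0.254, -0.659, 0.254, 0.66]
contact_force: [-1.8, 0.1, -1.2]
width: 0.0158
```

```bash
python3 -c "
from h import *
arc()"
```

```text
t 14.37 pos [ 0.4753 -0.1467  0.12  ] theta -0.7361 tilt [-0.0009  0.0003] [0.0004 0.0009] F [-1.8173  0.0704 -1.1814] M [-0.0569  0.3512 -0.0185] w 0.0158 q6 1.87
L 0.1157 phi -0.728 Ft(on tool, + resists) 1.16 Fr 1.4 Mz -0.019 Tq/L 1.0
```

Call:
arm_command(
  series="0 -0.018 -0.0005 0.005 0 0 -1;0 -0.018 -0.0005 0.005 0 0 -1;0 0 0 0 0 0 -1",
)

```text
clock: 14.62
position: [0.4779, -0.144, 0.12]
ee_rot: [0.265, -0.655, 0.265, 0.656]
contact_force: [-1.7, 0.5, -1.5]
width: 0.0159
```

```bash
python3 -c "
from h import *
arc()"
```

```text
t 14.62 pos [ 0.4779 -0.144   0.12  ] theta -0.7694 tilt [-0.0009  0.0004] [0.0003 0.0009] F [-1.6992  0.4681 -1.5324] M [ 0.0919  0.5108 -0.0523] w 0.0159 q6 1.91
L 0.1157 phi -0.7603 Ft(on tool, + resists) 0.83 Fr 1.55 Mz -0.052 Tq/L 0.38
```

Call:
arm_command(
  series="0 -0.018 -0.0005 0.005 0 0 -1;0 -0.018 -0.0005 0.005 0 0 -1;0 0 0 0 0 0 -1",
)

```text
clock: 14.87
position: [0.4806, -0.1413, 0.12]
ee_rot: [0.276, -0.651, 0.276, 0.651]
contact_force: [-3.1, 0.8, -2.0]
width: 0.0158
```

```bash
python3 -c "
from h import *
arc()"
```

```text
t 14.87 pos [ 0.4806 -0.1413  0.12  ] theta -0.8014 tilt [-0.0008  0.0005] [0.0002 0.0009] F [-3.0509  0.7669 -2.0004] M [ 0.1655  0.5057 -0.0724] w 0.0158 q6 1.95
L 0.1156 phi -0.7935 Ft(on tool, + resists) 1.64 Fr 2.69 Mz -0.072 Tq/L 1.01
```

Call:
arm_command(
  series="0 -0.018 0.006 0.005 0 0 -1;0 -0.009 0.004 0.0025 0 0 -1;0 0 0 0 0 0 -1",
)

```text
clock: 15.12
position: [0.4827, -0.1394, 0.1202]
ee_rot: [-0.283, 0.648, -0.284, -0.647]
contact_force: [-1.1, -0.9, -1.5]
width: 0.0161
```

```bash
python3 -c "
from h import *
arc()"
```

```text
t 15.12 pos [ 0.4827 -0.1394  0.1202] theta -0.8246 tilt [ 0.0009 -0.0009] [-0.     -0.0013] F [-1.094  -0.9207 -1.4554] M [-0.0846  0.2799 -0.0625] w 0.0161 q6 1.98
L 0.1156 phi -0.8176 Ft(on tool, + resists) 1.43 Fr 0.08 Mz -0.062 Tq/L 0.89
```

Call:
arm_command(
  series="0 -0.01 0.002 0.0025 0 0 -1;0 -0.01 0.002 0.0025 0 0 -1;0 0 0 0 0 0 -1",
)

```text
clock: 15.37
position: [0.4841, -0.138, 0.1203]
ee_rot: [-0.288, 0.646, -0.289, -0.645]
contact_force: [-0.2, -2.1, -1.2]
width: 0.016
```

```bash
python3 -c "
from h import *
arc()"
```

```text
t 15.37 pos [ 0.4841 -0.138   0.1203] theta -0.8405 tilt [ 0.0014 -0.0013] [-0.0002 -0.0019] F [-0.1675 -2.0905 -1.1638] M [-0.3726  0.1697 -0.0916] w 0.016 q6 2.0
L 0.1156 phi -0.8348 Ft(on tool, + resists) 1.53 Fr -1.44 Mz -0.092 Tq/L 0.74
```

Call:
arm_command(
  series="0 -0.01 -0.001 0.0025 0 0 -1;0 -0.01 -0.001 0.0025 0 0 -1;0 0 0 0 0 0 -1",
)

```text
clock: 15.62
position: [0.4855, -0.1367, 0.1202]
ee_rot: [-0.293, 0.644, -0.294, -0.643]
contact_force: [-0.2, -3.5, -1.6]
width: 0.0155
```

```bash
python3 -c "
from h import *
arc()"
```

```text
t 15.62 pos [ 0.4855 -0.1367  0.1202] theta -0.8563 tilt [ 0.0008 -0.0009] [-0.     -0.0012] F [-0.2208 -3.548  -1.5841] M [-0.4619  0.0898 -0.1438] w 0.0155 q6 2.02
L 0.1157 phi -0.8514 Ft(on tool, + resists) 2.5 Fr -2.52 Mz -0.144 Tq/L 1.26
```

Call:
arm_command(
  series="0 -0.01 -0.001 0.0025 0 0 -1;0 -0.01 -0.001 0.0025 0 0 -1;0 0 0 0 0 0 -1",
)

```text
clock: 15.87
position: [0.4869, -0.1354, 0.1202]
ee_rot: [-0.298, 0.641, -0.299, -0.641]
contact_force: [-0.4, -3.9, -1.0]
width: 0.0161
```

```bash
python3 -c "
from h import *
arc()"
```

```text
t 15.87 pos [ 0.4869 -0.1354  0.1202] theta -0.872 tilt [ 0.0005 -0.0007] [ 0.0001 -0.0008] F [-0.3834 -3.9209 -0.9996] M [-0.6161  0.146  -0.1861] w 0.0161 q6 2.03
L 0.1157 phi -0.8683 Ft(on tool, + resists) 2.83 Fr -2.74 Mz -0.186 Tq/L 1.22
```

Call:
arm_command(
  series="0 -0.005 -0.005 0.004 0 0 -1;0 -0.005 -0.005 0.004 0 0 -1;0 0 0 0 0 0 -1",
)

```text
clock: 16.12
position: [0.4882, -0.1344, 0.1201]
ee_rot: [0.307, -0.637, 0.306, 0.637]
contact_force: [-0.2, 0.2, -0.8]
width: 0.016
```

```bash
python3 -c "
from h import *
arc()"
```

```text
t 16.12 pos [ 0.4882 -0.1344  0.1201] theta -0.8971 tilt [0.0003 0.0015] [-0.0011  0.001 ] F [-0.1777  0.194  -0.7757] M [0.0665 0.0057 0.1879] w 0.016 q6 2.06
L 0.1157 phi -0.8825 Ft(on tool, + resists) 0.01 Fr 0.26 Mz 0.188 Tq/L 1.64
```

Call:
arm_command(
  series="0 -0.01 -0.002 0.003 0 0 -1;0 -0.01 -0.002 0.003 0 0 -1;0 0 0 0 0 0 -1",
)

```text
clock: 16.37
position: [0.4897, -0.1333, 0.12]
ee_rot: [0.313, -0.634, 0.312, 0.635]
contact_force: [-0.7, 2.5, -1.1]
width: 0.016
```

```bash
python3 -c "
from h import *
arc()"
```

```text
t 16.37 pos [ 0.4897 -0.1333  0.12  ] theta -0.9158 tilt [-0.0005  0.0016] [-0.0005  0.0016] F [-0.6886  2.539  -1.124 ] M [0.3412 0.0399 0.2848] w 0.016 q6 2.08
L 0.1156 phi -0.8983 Ft(on tool, + resists) -1.04 Fr 2.42 Mz 0.285 Tq/L 1.42
```

Call:
arm_command(
  series="0 -0.014 0.003 0.001 0 0 -1;0 -0.014 0.003 0.002 0 0 -1;0 0 0 0 0 0 -1",
)

```text
clock: 16.62
position: [0.4913, -0.132, 0.12]
ee_rot: [0.315, -0.632, 0.316, 0.633]
contact_force: [-1.4, 1.0, -2.1]
width: 0.0157
```

```bash
python3 -c "
from h import *
arc()"
```

```text
t 16.62 pos [ 0.4913 -0.132   0.12  ] theta -0.9253 tilt [-0.001  -0.0001] [0.0008 0.0005] F [-1.4381  1.0377 -2.0553] M [ 0.0681  0.2865 -0.0093] w 0.0157 q6 2.1
L 0.1156 phi -0.9159 Ft(on tool, + resists) 0.51 Fr 1.7 Mz -0.009 Tq/L 0.43
```

Call:
arm_command(
  series="0 -0.01 0 0.0025 0 0 -1;0 -0.01 0 0.0025 0 0 -1;0 0 0 0 0 0 -1",
)

```text
clock: 16.87
position: [0.4929, -0.1308, 0.12]
ee_rot: [0.321, -0.63, 0.321, 0.631]
contact_force: [-1.7, 0.2, -0.6]
width: 0.0161
```

```bash
python3 -c "
from h import *
arc()"
```

```text
t 16.87 pos [ 0.4929 -0.1308  0.12  ] theta -0.9413 tilt [-0.0009  0.0001] [0.0006 0.0006] F [-1.6837  0.2331 -0.6213] M [ 0.0584  0.3407 -0.0161] w 0.0161 q6 2.12
L 0.1156 phi -0.9335 Ft(on tool, + resists) 1.21 Fr 1.19 Mz -0.016 Tq/L 1.08
```

Call:
arm_command(
  series="0 -0.011 0.001 0.003 0 0 -1;0 -0.011 0.001 0.003 0 0 -1;0 0 0 0 0 0 -1",
)

```text
clock: 17.12
position: [0.4949, -0.1295, 0.12]
ee_rot: [0.327, -0.627, 0.327, 0.627]
contact_force: [-2.2, -0.6, -1.2]
width: 0.0161
```

```bash
python3 -c "
from h import *
arc()"
```

```text
t 17.12 pos [ 0.4949 -0.1295  0.12  ] theta -0.9602 tilt [-0.0003 -0.0001] [0.0003 0.0001] F [-2.1853 -0.5998 -1.2293] M [ 0.0931  0.4317 -0.0498] w 0.0161 q6 2.14
L 0.1155 phi -0.9541 Ft(on tool, + resists) 2.13 Fr 0.77 Mz -0.05 Tq/L 1.7
```

Call:
arm_command(
  series="0 -0.011 0 0.003 0 0 -1;0 -0.011 0 0.003 0 0 -1;0 0 0 0 0 0 -1",
)

```text
clock: 17.37
position: [0.4966, -0.1283, 0.12]
ee_rot: [0.332, -0.624, 0.333, 0.624]
contact_force: [-2.1, -1.0, -0.6]
width: 0.0159
```

```bash
python3 - <<'E'
from h import *
arc()
t=get_image("top")[:,:,::-1];s=get_image("scene")[:,:,::-1]
def z(im,x,y,w,h,k): return cv2.resize(im[y:y+h,x:x+w],None,fx=k,fy=k,interpolation=cv2.INTER_CUBIC)
cv2.imwrite("pics/c8.png",np.hstack([z(t,355,180,66,60,6),z(s,205,125,66,60,6)]))
E
```

```text
t 17.37 pos [ 0.4966 -0.1283  0.12  ] theta -0.9789 tilt [-0.0005 -0.0002] [0.0005 0.0001] F [-2.0691 -0.9897 -0.6208] M [ 0.0179  0.4408 -0.0128] w 0.0159 q6 2.16
L 0.1155 phi -0.9725 Ft(on tool, + resists) 2.27 Fr 0.35 Mz -0.013 Tq/L 2.16
```

View pics/c8.png

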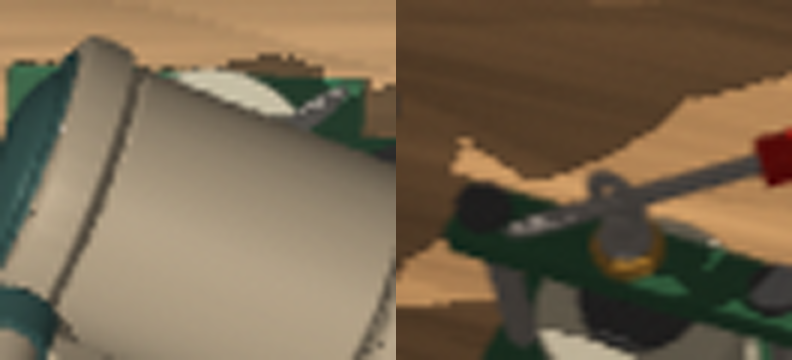

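Call:
arm_command(
  series="0 -0.01 0 0.0027 0 0 -1;0 -0.01 0 0.0027 0 0 -1;0 0 0 0 0 0 -1",
)

```text
clock: 17.72
position: [0.4982, -0.1272, 0.12]
ee_rot: [0.338, -0.621, 0.338, 0.621]
contact_force: [-3.3, -1.0, -1.4]
width: 0.0157
```

```bash
python3 -c "
from h import *
arc()"
```

```text
t 17.72 pos [ 0.4982 -0.1272  0.12  ] theta -0.9957 tilt [-0.0006 -0.0002] [0.0006 0.0001] F [-3.2763 -0.9972 -1.3589] M [-0.0893  0.6069 -0.0026] w 0.0157 q6 2.18
L 0.1155 phi -0.9892 Ft(on tool, + resists) 3.29 Fr 0.97 Mz -0.003 Tq/L 3.26
```

Call:
arm_command(
  series="0 -0.01 0 0.0027 0 0 -1;0 -0.01 0 0.0027 0 0 -1;0 0 0 0 0 0 -1",
)

```text
clock: 17.97
position: [0.4998, -0.1261, 0.12]
ee_rot: [0.343, -0.618, 0.343, 0.619]
contact_force: [-3.7, -1.6, -1.7]
width: 0.016
```

```bash
python3 -c "
from h import *
arc()"
```

```text
t 17.97 pos [ 0.4998 -0.1261  0.12  ] theta -1.0126 tilt [-0.0008 -0.0003] [0.0008 0.0001] F [-3.6863 -1.6464 -1.6956] M [-0.109   0.7147 -0.0372] w 0.016 q6 2.2
L 0.1155 phi -1.0058 Ft(on tool, + resists) 3.99 Fr 0.58 Mz -0.037 Tq/L 3.67
```

Call:
arm_command(
  series="0 -0.01 0 0.0027 0 0 -1;0 -0.01 0 0.0027 0 0 -1;0 0 0 0 0 0 -1",
)

```text
clock: 18.22
position: [0.5014, -0.1251, 0.1199]
ee_rot: [0.348, -0.615, 0.348, 0.616]
contact_force: [-5.2, -1.6, -0.3]
width: 0.0162
```

```bash
python3 -c "
from h import *
arc()"
```

```text
t 18.22 pos [ 0.5014 -0.1251  0.1199] theta -1.0295 tilt [-0.001  -0.0004] [0.0011 0.0002] F [-5.1988 -1.5698 -0.3295] M [-0.342   0.8649  0.007 ] w 0.0162 q6 2.22
L 0.1156 phi -1.0221 Ft(on tool, + resists) 5.25 Fr 1.37 Mz 0.007 Tq/L 5.32
```

Call:
arm_command(
  series="0 -0.01 0 0.0027 0 0 -1;0 0 0 0 0 0 -1",
)

```text
clock: 18.38
position: [0.5022, -0.1247, 0.12]
ee_rot: [0.35, -0.614, 0.351, 0.614]
contact_force: [-4.4, -2.5, -1.3]
width: 0.016
```

```bash
python3 -c "
from h import *
arc()"
```

```text
t 18.38 pos [ 0.5022 -0.1247  0.12  ] theta -1.0378 tilt [-0.0012 -0.0006] [0.0013 0.0001] F [-4.4459 -2.4798 -1.2674] M [-0.233   0.8343  0.039 ] w 0.016 q6 2.23
L 0.1155 phi -1.0294 Ft(on tool, + resists) 5.09 Fr 0.17 Mz 0.039 Tq/L 5.43
```

Call:
arm_command(
  series="0 -0.01 0 0.0025 0 0 -1;0 0 0 0 0 0 -1;0 0 0 0 0 0 -1",
)

```text
clock: 18.63
position: [0.5028, -0.1241, 0.1199]
ee_rot: [0.353, -0.612, 0.353, 0.613]
contact_force: [-5.3, -1.8, -0.8]
width: 0.0158
```

```bash
python3 -c "
from h import *
arc();get_image('top');arc();get_image('top');arc();get_image('top');arc()"|grep Ft
```

```text
L 0.1157 phi -1.0368 Ft(on tool, + resists) 5.53 Fr 1.12 Mz 0.066 Tq/L 6.1
L 0.1157 phi -1.0369 Ft(on tool, + resists) 4.37 Fr 1.71 Mz 0.03 Tq/L 4.63
L 0.1157 phi -1.0369 Ft(on tool, + resists) 5.16 Fr 0.72 Mz 0.082 Tq/L 5.86
L 0.1157 phi -1.0371 Ft(on tool, + resists) 4.93 Fr 1.08 Mz 0.06 Tq/L 5.45
```

Call:
arm_command(
  series="0 -0.012 0 0.0015 0 0 -1;0 0 0 0 0 0 -1;0 0 0 0 0 0 -1",
)

```text
clock: 19.03
position: [0.5035, -0.1237, 0.1198]
ee_rot: [0.354, -0.611, 0.355, 0.612]
contact_force: [-6.1, -2.1, -1.1]
width: 0.0162
```

```bash
python3 -c "
from h import *
arc();get_image('top');arc();get_image('top');arc();get_image('top');arc();get_image('top');arc()"|grep Ft
```

```text
L 0.1157 phi -1.0435 Ft(on tool, + resists) 6.28 Fr 1.24 Mz 0.019 Tq/L 6.44
L 0.1157 phi -1.0434 Ft(on tool, + resists) 5.75 Fr -0.02 Mz -0.008 Tq/L 5.68
L 0.1157 phi -1.0433 Ft(on tool, + resists) 6.76 Fr 0.58 Mz 0.041 Tq/L 7.12
L 0.1158 phi -1.0435 Ft(on tool, + resists) 6.11 Fr 1.18 Mz 0.039 Tq/L 6.44
L 0.1158 phi -1.0435 Ft(on tool, + resists) 7.11 Fr 0.65 Mz 0.035 Tq/L 7.41
```

Call:
arm_command(
  series="0 0.036 0 -0.01 0 0 -1;0 0.073 -0.002 -0.02 0 0 -1;0 0.073 -0.002 -0.02 0 0 -1;0 0.073 -0.002 -0.02 0 0 -1;0 0.073 -0.002 -0.02 0 0 -1;0 0.073 -0.002 -0.02 0 0 -1;0 0 0 0 0 0 -1",
)

```text
clock: 19.82
position: [0.4749, -0.1495, 0.1205]
ee_rot: [-0.244, 0.665, -0.244, -0.662]
contact_force: [-1.5, -0.2, -1.8]
width: 0.016
```

```bash
python3 -c "
from h import *
arc()"
```

```text
t 19.82 pos [ 0.4749 -0.1495  0.1205] theta -0.7053 tilt [ 0.0034 -0.0006] [-0.0017 -0.003 ] F [-1.5296 -0.2182 -1.7943] M [ 0.0248  0.1626 -0.0473] w 0.016 q6 1.83
L 0.1142 phi -0.7076 Ft(on tool, + resists) 1.16 Fr 1.02 Mz -0.047 Tq/L 0.75
```

Call:
arm_command(
  series="0 0.073 -0.002 -0.02 0 0 -1;0 0.073 -0.002 -0.02 0 0 -1;0 0.073 -0.002 -0.02 0 0 -1;0 0.073 -0.002 -0.02 0 0 -1;0 0.073 -0.002 -0.02 0 0 -1;0 0.073 -0.002 -0.02 0 0 -1;0 0.036 0 -0.01 0 0 -1;0 0 0 0 0 0 -1",
)

```text
clock: 20.48
position: [0.4529, -0.1906, 0.1206]
ee_rot: [-0.105, 0.701, -0.105, -0.698]
contact_force: [1.6, 0.1, -1.2]
width: 0.016
```

```bash
python3 - <<'E'
from h import *
arc()
t=get_image("top")[:,:,::-1];s=get_image("scene")[:,:,::-1]
def z(im,x,y,w,h,k): return cv2.resize(im[y:y+h,x:x+w],None,fx=k,fy=k,interpolation=cv2.INTER_CUBIC)
cv2.imwrite("pics/c9.png",np.hstack([z(t,345,175,66,90,6),z(s,205,125,66,90,6)]))
E
```

```text
t 20.48 pos [ 0.4529 -0.1906  0.1206] theta -0.2985 tilt [ 0.0039 -0.0009] [-0.0003 -0.0039] F [ 1.5963  0.0868 -1.1556] M [0.0149 0.0441 0.0122] w 0.016 q6 1.33
L 0.1137 phi -0.295 Ft(on tool, + resists) -0.55 Fr -1.5 Mz 0.012 Tq/L -0.44
```

View pics/c9.png

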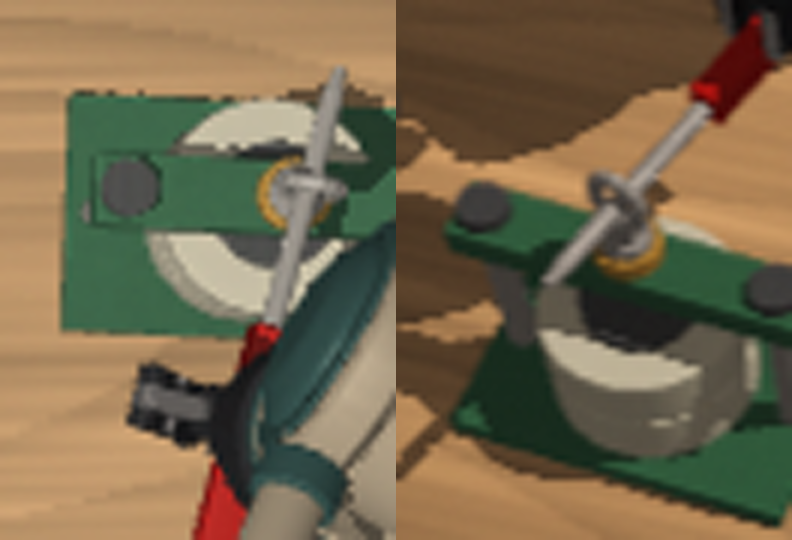

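Call:
arm_command(
  series="0 0.03 0 -0.01 0 0 -1;0 0 0.1 0 0 0 -1;0 0 0.1 0 0 0 -1;0 0 0.1 0 0 0 -1;0 0 0.1 0 0 0 -1;0 0 0 0 0 0 -1",
)

```text
clock: 21.08
position: [0.4083, -0.1807, 0.1199]
ee_rot: [0.094, -0.7, 0.093, 0.702]
contact_force: [-1.4, -0.2, -0.8]
width: 0.0157
```

Call:
arm_command(
  series="0 0 0.1 0 0 0 -1;0 0 0.1 0 0 0 -1;0 0 0.15 0 0 0 -1;0 0 0.15 0 0 0 -1;0 0 0.1 0 0 0 -1;0 0 0 0 0 0 -1;-0.2 0 0 0 0 0 -1;-0.3 0 0 0 0 0 -1;-0.16 0 0 0 0 0 -1;0 0 0 0 0 0 -1",
)

```text
clock: 21.92
position: [0.3567, -0.1687, 0.1897]
ee_rot: [-0.092, 0.704, -0.095, -0.698]
contact_force: [1.1, -0.4, -1.3]
width: 0.0162
```

```bash
python3 - <<'E'
from h import *
goto([.535,.2288,.182],.1575)
E
```

```text
t 21.92 pos [ 0.3567 -0.1687  0.1897] theta -0.265 tilt [ 0.0078 -0.0053] [ 0.003  -0.0089] F [ 1.071  -0.4398 -1.3283] M [-0.0138  0.0298 -0.0161] w 0.0162 q6 1.22
tool shift(0.1m) [ 0.07   -4.3038 -0.6785] dist 0.43575595218380453 rx(pi) -0.13449492870314908
```

Call:
arm_command(
  series="0 0 0 -0.027 0 0 -1;0 0 0 -0.027 0 0 -1;0 0 0 -0.027 0 0 -1;0 0 0 -0.027 0 0 -1;0 0 0 -0.0265 0 0 -1;0 -0.1 -0.07 0 0 0 -1;0 -0.2 -0.13 0 0 0 -1;0 -0.25 -0.16 0 0 0 -1;0 -0.25 -0.16 0 0 0 -1;0 -0.25 -0.16 0 0 0 -1;0 -0.25 -0.16 0 0 0 -1;0 -0.25 -0.16 0 0 0 -1",
)

```text
clock: 22.92
position: [0.4282, 0.0037, 0.185]
ee_rot: [-0.056, -0.705, -0.056, 0.705]
contact_force: [-0.3, -1.2, -1.6]
width: 0.0158
```

Call:
arm_command(
  series="0 -0.25 -0.16 0 0 0 -1;0 -0.25 -0.16 0 0 0 -1;0 -0.25 -0.16 0 0 0 -1;0 -0.25 -0.16 0 0 0 -1;0 -0.25 -0.16 0 0 0 -1;0 -0.25 -0.16 0 0 0 -1;0 -0.25 -0.16 0 0 0 -1;0 -0.25 -0.16 0 0 0 -1;0 -0.15 -0.1 0 0 0 -1;0 -0.05 -0.05 0 0 0 -1;0 0 0 0 0 0 -1;0 0 0 0 0 0 -1",
)

```text
clock: 23.92
position: [0.534, 0.2411, 0.1849]
ee_rot: [-0.056, -0.704, -0.055, 0.706]
contact_force: [0.2, -0.6, -1.3]
width: 0.0161
```

```bash
python3 - <<'E'
from h import *
goto([.535,.2288,.08],.1575)
for n,box,z in(("top",(180,120,265,255),.228),("scene",(370,120,440,290),.228)):
    im=get_image(n);m=red(im,box);ys,xs=np.nonzero(m);r=cv2.minAreaRect(np.c_[xs,ys].astype(np.float32))
    print(n,len(xs),[round(v,1) for v in (*r[0],*r[1])]);print(np.array([q for q in cv2.boxPoints(r)]).round(1).tolist())
    # rod tip: gray light low-sat pixels in the box
    h=cv2.cvtColor(im,cv2.COLOR_RGB2HSV);g=((h[...,1]<40)&(h[...,2]>95)).astype(np.uint8);g[:, :box[0]]=0;g[:,box[2]:]=0;g[:box[1]]=0;g[box[3]:]=0
    c,_=cv2.findContours(g,cv2.RETR_EXTERNAL,cv2.CHAIN_APPROX_NONE)
    for k in sorted(c,key=cv2.contourArea)[-3:]:
        k=k[:,0];print("gray",cv2.contourArea(k),"top",k[k[:,1].argmin()],"bottom",k[k[:,1].argmax()])
E
```

```text
t 23.92 pos [0.534  0.2411 0.1849] theta 0.1579 tilt [-0.0021 -0.0017] [0.0013 0.0024] F [ 0.2273 -0.5504 -1.3496] M [-0.027   0.0688 -0.0189] w 0.0161 q6 1.72
tool shift(0.1m) [1.0494 0.1214 0.0074] dist 0.10564138239486053 rx(pi) 0.0001302135735580391
top 118 [211.9, 216.9, 40.6, 7.8]
[[205.10000610351562, 197.39999389648438], [212.6999969482422, 196.3000030517578], [218.6999969482422, 236.5], [211.0, 237.60000610351562]]
gray 0.0 top [184 209] bottom [184 209]
gray 0.0 top [187 208] bottom [187 208]
gray 88.5 top [202 150] bottom [208 196]
scene 93 [416.5, 175.0, 30.0, 7.0]
[[413.0, 160.0], [420.0, 160.0], [420.0, 190.0], [413.0, 190.0]]
gray 49.5 top [416 189] bottom [418 232]
```

```bash
python3 - <<'E'
from h import *
s,R,th=st();T=s["position"]
for n,x in(("tip",tri((202.6,149.9),(418.,232.5))),("hf",tri((208.9,196.9),(416.5,190.))),("hr",tri((214.9,237.),(416.5+2,159.)))):print(n,x,R.T@(x[0]-T))
goto([.535,.2288,.08],.1575)
E
```

```text
t 24.02 pos [0.534  0.2405 0.1857] theta 0.1567 tilt [-0.0012 -0.0011] [0.0009 0.0014] F [ 0.265   0.3454 -1.7569] M [-0.0088  0.0592 -0.0292] w 0.0158 q6 1.72
tip (array([0.7005, 0.2678, 0.2218]), np.float64(0.0029851246036161744)) [-0.0363 -0.001  -0.1687]
hf (array([0.5834, 0.2502, 0.2203]), np.float64(0.00127332332862971)) [-0.0347 -0.0018 -0.0503]
hr (array([0.4852, 0.2392, 0.2168]), np.float64(0.009087433848261736)) [-0.031  -0.0063  0.0484]
t 24.02 pos [0.534  0.2405 0.1857] theta 0.1567 tilt [-0.0012 -0.0011] [0.0009 0.0014] F [ 0.265   0.3454 -1.7569] M [-0.0088  0.0592 -0.0292] w 0.0158 q6 1.72
tool shift(0.1m) [1.0567 0.1163 0.0066] dist 0.10630730957272742 rx(pi) -0.0002625950047644574
```

Call:
arm_command(
  series="0 0.06 0.004 0 0 0 -1;0 0.058 0.003 0 0 0 -1;0.2 0 0 0 0 0 -1;0.3 0 0 0 0 0 -1;0.3 0 0 0 0 0 -1;0.25 0 0 0 0 0 -1;0 0 0 0 0 0 -1;0 0 0 0 0 0 -1",
)

```text
clock: 24.68
position: [0.5349, 0.2288, 0.0805]
ee_rot: [-0.056, -0.704, -0.055, 0.706]
contact_force: [0.3, 0.2, -0.3]
width: 0.0161
```

```bash
python3 -c "
from h import *
goto([.535,.2287,.0195],.1575)"
```

```text
t 24.68 pos [0.5349 0.2288 0.0805] theta 0.1566 tilt [-0.0026 -0.0011] [0.0007 0.0027] F [ 0.2841  0.1929 -0.2751] M [-0.0216  0.0889  0.0251] w 0.0161 q6 1.7
tool shift(0.1m) [ 0.6098  0.0007 -0.0022] dist 0.06098301470872871 rx(pi) -0.0002874785253102611
```

Call:
arm_command(
  series="0.15 0 0 0 0 0 -1;0.15 0 0 0 0 0 -1;0.1 0 0 0 0 0 -1;0.07 0 0 0 0 0 -1;0.05 0 0 0 0 0 -1;0 0 0 0 0 0 -1",
)

```text
clock: 25.18
position: [0.5358, 0.23, 0.029]
ee_rot: [-0.056, -0.705, -0.056, 0.705]
contact_force: [-0.9, -0.5, -1.9]
width: 0.016
```

Call:
arm_command(
  series="0.03 0 0 0 0 0 -1;0.03 0 0 0 0 0 -1;0.02 0 0 0 0 0 -1;0 0 0 0 0 0 -1",
)

```text
clock: 25.52
position: [0.5357, 0.2301, 0.0209]
ee_rot: [-0.056, -0.705, -0.056, 0.705]
contact_force: [-0.8, 0.6, -1.8]
width: 0.0159
```

```bash
python3 -c "
from h import *
goto([.535,.2287,.0195],.1575)"
```

```text
t 25.52 pos [0.5357 0.2301 0.0209] theta 0.1578 tilt [-0.0003 -0.0002] [0.0002 0.0003] F [-0.7755  0.5628 -1.8315] M [-0.0542  0.1003  0.018 ] w 0.0159 q6 1.7
tool shift(0.1m) [0.0137 0.0124 0.0087] dist 0.002040172795504409 rx(pi) 8.645854168977415e-05
```

Call:
arm_command(
  series="0.01 0.005 0.005 0 0 0 -1;0.01 0.005 0 0 0 0 -1;0 0 0 0 0 0 -1",
)

```text
clock: 25.77
position: [0.5355, 0.229, 0.019]
ee_rot: [0.056, 0.705, 0.056, -0.705]
contact_force: [0.3, -0.5, -1.3]
width: 0.0159
```

Call:
arm_command(
  series="0.01 0 0 0 0 0 -1;0 0 0 0 0 0 -1;0 0 0 0 0 0 -1",
)

```text
clock: 26.02
position: [0.5357, 0.2291, 0.0186]
ee_rot: [0.056, 0.705, 0.056, -0.705]
contact_force: [-1.1, 0.3, 3.0]
width: 0.0161
```

```bash
python3 -c "
from h import *
st()"
```

```text
t 26.02 pos [0.5357 0.2291 0.0186] theta 0.1577 tilt [0.0006 0.    ] [ 0.0001 -0.0006] F [-1.0939  0.3448  3.008 ] M [-0.0499  0.1946 -0.0027] w 0.0161 q6 1.7
```

Seated. Release gently, then rise.

Call:
arm_command(
  series="0 0 0 0 0 0 -0.5;0 0 0 0 0 0 -0.4;0 0 0 0 0 0 -0.2;0 0 0 0 0 0 0.2;0 0 0 0 0 0 0.6;0 0 0 0 0 0 1;0 0 0 0 0 0 1;0 0 0 0 0 0 1;0 0 0 0 0 0 1",
)

```text
clock: 26.77
position: [0.5355, 0.229, 0.0181]
ee_rot: [0.056, 0.705, 0.056, -0.705]
contact_force: [0.4, -0.1, -0.4]
width: 0.0855
```

Call:
arm_command(
  series="-0.1 0 0 0 0 0 1;-0.2 0 0 0 0 0 1;-0.3 0 0 0 0 0 1;-0.3 0 0 0 0 0 1;-0.3 0 0 0 0 0 1;-0.3 0 0 0 0 0 1;-0.2 0.15 0.3 0 0 0 1;0 0.15 0.35 0 0 0 1;0 0.15 0.35 0 0 0 1;0 0.15 0.3 0 0 0 1;0 0 0 0 0 0 1;0 0 0 0 0 0 1",
)

```text
clock: 27.77
position: [0.4154, 0.1488, 0.1892]
ee_rot: [0.055, 0.706, 0.055, -0.704]
contact_force: [0.9, 0.4, -0.0]
width: 0.0849
```

```bash
python3 - <<'E'
from h import *
st()
t=get_image("top")[:,:,::-1];s=get_image("scene")[:,:,::-1]
for n,im,box in(("top",t,(200,150,265,255)),("scene",s,(370,180,430,290))):
    m=red(im[:,:,::-1].copy(),box);ys,xs=np.nonzero(m);r=cv2.minAreaRect(np.c_[xs,ys].astype(np.float32));print(n,len(xs),r)
def z(im,x,y,w,h,k): return cv2.resize(im[y:y+h,x:x+w],None,fx=k,fy=k,interpolation=cv2.INTER_CUBIC)
a=np.hstack([z(t,345,175,100,70,4),z(s,200,145,100,70,4)]);b=np.hstack([z(t,190,155,100,100,4),z(s,350,185,100,100,4)])
cv2.imwrite("pics/c10.png",cv2.resize(np.vstack([a,b]),(700,595)))
E
```

```text
t 27.77 pos [0.4154 0.1488 0.1892] theta 0.1566 tilt [0.0019 0.0003] [-0.    -0.002] F [ 0.9355  0.4142 -0.008 ] M [ 0.0129 -0.023   0.0221] w 0.0849 q6 1.6
top 221 ((230.5574493408203, 221.21636962890625), (34.51388168334961, 7.169788837432861), 81.46923065185547)
scene 209 ((400.0, 206.0), (32.0, 6.0), 90.0)
```

View pics/c10.png

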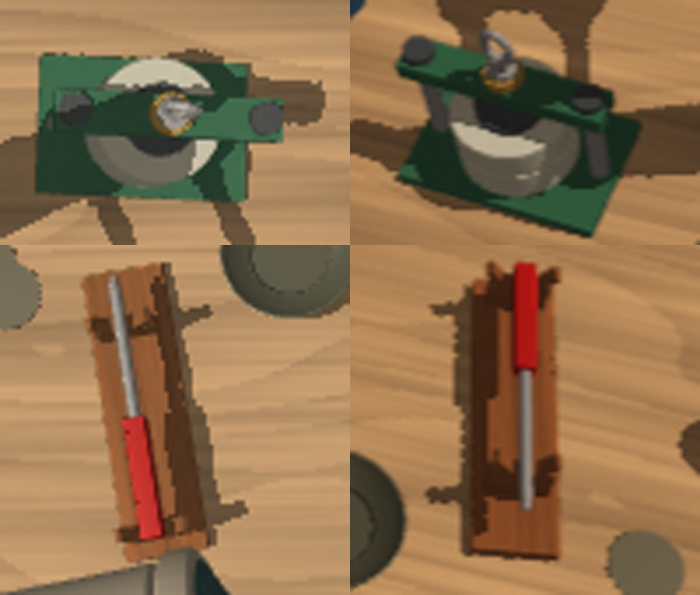

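The bar lies back in both cradles. In the crop, the handle spans (125–160, 415–540) and the rod tip is at (113, 280), the same as at the start. The loop is turned to its home direction, at crop (175, 112).

```bash
python3 -c "
from rig import ticket
print(ticket.sign_off())"
```

```text
the job is handed in; nothing more can be done
None
```

The job is done and handed in at about 28 s on the robot's clock. I slid the bar through the loop, turned the screw clockwise to its stop and nipped it up. I then backed the bar off, drew it out and laid it back in the rest.

**Last checks**
- **Push at the stop:** the final nip averaged about 6.4 N at the handle's middle. The highest single reading was about 7.4 N, counting the wrist moment, and readings scatter by roughly 0.5–1 N. Nothing read near 9 N.
- **Screw at home:** the loop's direction in the top view, about -0.21 rad, matches the expected home of about -0.22 rad.
- **Bar in the rest:** the handle is within about 1 pixel of where it started in both views, and the gripper is open and clear.
- **Other things:** the last picture only covered the press and the rest, so I did not recheck the clay ware and the rest of the bench. The arm met no unexpected force on the way.

**What disagreed**
- **First grasp missed:** the fingers closed just above the handle, because the bar sits about 37 mm behind the reported tool point rather than the 19 mm given. I regripped 19 mm lower and the hold was good.
- **Stop came late:** the screw took up against the stop about 0.1 rad later in bar angle than I had worked out, probably from slack between the rod and the loop.
- **Camera offset:** the two cameras differed by about 3–5 mm sideways, so I averaged them.

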